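# Tip two mould inserts onto their backs for polishing

### The arm

A 6-joint arm with a two-finger parallel gripper is mounted at the origin on a cart in front of the work surface, level with it; the furniture and walls round the work are solid. World frame = base frame: x ahead of the robot, y to its left, z up, the work surface at z = 0. Lengths are in mm, angles in rad, forces in N, time in s.
With the tool pointing down it reaches from about 350 to 975 mm from the base axis. Payload 7.1 kg.
Tool frame: the origin (TCP) lies midway between the tips of the shut fingers; the grasp point (between the pads) lies 19 mm behind it (ctrl.tcp_to_grasp is the distance from the TCP to the grasp point, in mm); z points along the fingers, y is the line along which they close (so a half turn about z gives the same grasp; the last joint's range is limited). The gripper opens to 88 mm and grips with 3 to 60 N. Pads are 20 mm wide; open, the fingers measure 115 mm over their backs; the gripper's body (75 mm by 178 mm) begins 61 mm behind the grasp point.
Start: joints at [-1.306, 0.423, 1.63, -0, 1.089, -0.019], TCP at [175.022, -599.977, 200.775] pointing down, gripper open.
Joint ranges: [-3, 3], [-0.9, 2.11], [0.09, 2.58], [-1.31, 4.45], [0.11, 2.69], [-2.54, 2.54]. Speed limits (rad/s): [2.39, 2.39, 3.01, 3.14, 3.14, 3.14].

### API

Orientations are given as a rotation vector (axis times angle).
In Python, from workcell import get_obs, cams, ticket, boxes_of, ctrl gives the robot as it stands.
- The arm moves only by the shell command python3 -m creep 'ROWS' [OPENING]. ROWS is JSON, one flat list of numbers, 4 for each row, row after row: the shift along the world's x, y, z in m, then the turn about the world's z in rad. In form: [tx, ty, tz, spin, tx, ty, tz, spin, ...]. A call has 1 to 10 rows; each row is the pose to reach, as a shift and turn from the pose commanded when the call began; what a row does not reach only later rows make up. A row lasts 1/12 s, in which the tool goes at most 41.7 mm and 7.16 degrees, less where a joint would pass 70% of its speed; a pose out of reach is approached as far as the arm can. A call with a gripper value outside its range is refused whole. OPENING is the opening, from 0 (shut) to 1 (fully open), set as the call begins (- or left out, the last holds). The fingers move at their own pace and stop on an object; the grip force is fixed at half the most. Time passes only in rows, so rows that repeat a pose let the fingers close. It gives the time, the measured TCP pose, the force, the opening and the grip force at its end, in the units of the state.
- get_obs(): the state, without advancing time (a new reading comes with each control period).
- cams.get_image(name): name is "scene" or "top"; returns (picture, depth): 480x640x3 uint8, red, green, blue; 480x640 float32, mm along the optical axis (not along the pixel's ray), 0 where there is no reading.
- cams.get_calibration(name): a dict with "mtx" (3x3 intrinsics, pixels), "R" (3x3) and "t" (3): a world point X has camera coordinates R X + t. Camera axes: x right, y down, z forward; pixel columns grow to the right and rows downward; lengths in mm; the calibration is good to about 2 mm. A picture is of the moment at which its call begins. get_calibration takes no time and is no camera call.
- ticket.close_job(): hands the job in; it is judged then, once.
Trained networks look in the newest picture that a camera, given by its name, has taken for a name from the list of things; names that differ only in an ending like _2 or _b are one class to them, and where a whole thing is asked for, a point or a joint stands for the part that bears it (a point fixed in the world has none). Each returns a list of dicts, best first, with "score" (0 to 1); they miss things now and then, are a little off and sometimes report something else, mostly with a low value. They report only what shows in the picture. A call takes as long as a camera call. They do not tell look-alikes from the thing itself.
- boxes_of(camera, target): "centre" ([column, row] in pixels, amid what is visible of it).
The state is a dict: "t": time; "qpos": joint angles; "qvel": joint speeds; "joint_torque": joint torques, N m; "ee_pos": TCP position; "orientation": TCP orientation; "ft_force": force on the tool from outside, world axes, zero at the start; "moment": the same for the moment, N m; "width": finger opening in mm; "grasp_force": force on a finger pad.
Only numpy, scipy, OpenCV 4.12 (cv2) and the standard library are available. Lean on these libraries where they do the work, as an engineer would, in place of code of your own. Each camera call takes 0.05 s, during which the arm holds its last target. There are 200 camera calls.

### The job

Two steel mould inserts stand on end on the black rubber pad, each with its back to a yellow outline. With the fingertips push each one near its top so that it tips over and lies flat on its back, cavity face up, wholly inside its outline, ready for polishing; a lying one may be nudged straight. Do not pick the inserts up, and leave the felt bobs and the other things as they are.

Things in the scene. Friction and masses are not known exactly. Their poses are not given: they have to be found in the camera images.
- pad: black rubber pad fixed on the bench, 170 mm (its x) by 280 mm (its y), 3 mm thick, z up; origin at the centre of its underside. Its +x points from the side where the inserts stand towards the outlines, roughly away from the robot
- left_outline (a point): centre of the left yellow outline, on the pad's top face, axes as the pad's. Both outlines are rectangles marked flat on the pad, 76 mm along the pad's x by 64 mm along its y inside the 3 mm line. It lies at x +20, y +68 mm in the pad's frame
- right_outline (a point): centre of the right yellow outline, same size and axes; at x +20, y -68 mm in the pad's frame
- large_insert: larger steel mould insert, about 140 g: block 40x56x24 mm, cavity rings 2 mm proud. Origin: centre of its flat back; x along 40, y along 56, z out of the cavity face. Starts on end on the pad (y up), z about along the pad's -x, back to an outline, partly over its near line. Pushed high it tips about its lower back edge, under the origin, which lands about 28 mm further on; balances at 23 deg
- large_insert_corner0 (a point): corner of the back face of the large insert, at x +20, y +28 mm in its frame
- large_insert_corner1 (a point): corner of the back face of the large insert, at x -20, y +28 mm in its frame
- large_insert_corner2 (a point): corner of the back face of the large insert, at x -20, y -28 mm in its frame
- large_insert_corner3 (a point): corner of the back face of the large insert, at x +20, y -28 mm in its frame
- small_insert: smaller steel mould insert, about 110 g: block 34x46x22 mm, cavity rings 2 mm proud. Origin: centre of its flat back; x along 34, y along 46, z out of the cavity face. Starts on end on the pad (y up), z about along the pad's -x, back to an outline, partly over its near line. Pushed high it tips about its lower back edge, under the origin, which lands about 23 mm further on; balances at 26 deg
- small_insert_corner0 (a point): corner of the back face of the small insert, at x +17, y +23 mm in its frame
- small_insert_corner1 (a point): corner of the back face of the small insert, at x -17, y +23 mm in its frame
- small_insert_corner2 (a point): corner of the back face of the small insert, at x -17, y -23 mm in its frame
- small_insert_corner3 (a point): corner of the back face of the small insert, at x +17, y -23 mm in its frame
- grey_bob: grey felt polishing bob, 22 mm wide, 48 mm tall with its thin shank, standing upright on the pad between the two outlines at their far end; origin at the centre of its underside, z up; leave it alone
- white_bob: off-white felt polishing bob, 22 mm wide, 48 mm tall with its thin shank, standing upright on the pad near the middle of its near edge; origin at the centre of its underside, z up; leave it alone
- oil_bottle: white squeeze bottle, 30x50x84 mm, standing on the bench to the left of the pad; origin at the centre of its underside, z up; leave it alone
Mind the look-alikes: they are no part of the job. What is shaped like the small_insert but brown or purple is not meant.

How it is judged (in metres and radians):
At the end, for the whole second after the job is handed in: both inserts lie still on their backs on the pad (z axis within 0.1 rad of vertical, origin less than 8 mm above the bench), one in each outline, with all four corners of the back inside the outline or on its 3 mm line ((((x of large_insert_corner0 in the frame of left_outline between -0.041 and 0.041 m and y of large_insert_corner0 in the frame of left_outline between -0.035 and 0.035 m and x of large_insert_corner1 in the frame of left_outline between -0.041 and 0.041 m and y of large_insert_corner1 in the frame of left_outline between -0.035 and 0.035 m and x of large_insert_corner2 in the frame of left_outline between -0.041 and 0.041 m and y of large_insert_corner2 in the frame of left_outline between -0.035 and 0.035 m and x of large_insert_corner3 in the frame of left_outline between -0.041 and 0.041 m and y of large_insert_corner3 in the frame of left_outline between -0.035 and 0.035 m) and (x of small_insert_corner0 in the frame of right_outline between -0.041 and 0.041 m and y of small_insert_corner0 in the frame of right_outline between -0.035 and 0.035 m and x of small_insert_corner1 in the frame of right_outline between -0.041 and 0.041 m and y of small_insert_corner1 in the frame of right_outline between -0.035 and 0.035 m and x of small_insert_corner2 in the frame of right_outline between -0.041 and 0.041 m and y of small_insert_corner2 in the frame of right_outline between -0.035 and 0.035 m and x of small_insert_corner3 in the frame of right_outline between -0.041 and 0.041 m and y of small_insert_corner3 in the frame of right_outline between -0.035 and 0.035 m)) or ((x of large_insert_corner0 in the frame of right_outline between -0.041 and 0.041 m and y of large_insert_corner0 in the frame of right_outline between -0.035 and 0.035 m and x of large_insert_corner1 in the frame of right_outline between -0.041 and 0.041 m and y of large_insert_corner1 in the frame of right_outline between -0.035 and 0.035 m and x of large_insert_corner2 in the frame of right_outline between -0.041 and 0.041 m and y of large_insert_corner2 in the frame of right_outline between -0.035 and 0.035 m and x of large_insert_corner3 in the frame of right_outline between -0.041 and 0.041 m and y of large_insert_corner3 in the frame of right_outline between -0.035 and 0.035 m) and (x of small_insert_corner0 in the frame of left_outline between -0.041 and 0.041 m and y of small_insert_corner0 in the frame of left_outline between -0.035 and 0.035 m and x of small_insert_corner1 in the frame of left_outline between -0.041 and 0.041 m and y of small_insert_corner1 in the frame of left_outline between -0.035 and 0.035 m and x of small_insert_corner2 in the frame of left_outline between -0.041 and 0.041 m and y of small_insert_corner2 in the frame of left_outline between -0.035 and 0.035 m and x of small_insert_corner3 in the frame of left_outline between -0.041 and 0.041 m and y of small_insert_corner3 in the frame of left_outline between -0.035 and 0.035 m))) and angle between each of large_insert, small_insert's own z axis and vertical below 0.1 rad and height (world z) of each of large_insert, small_insert below 0.008 m and linear speed of each of large_insert, small_insert below 0.01 m/s and angular speed of each of large_insert, small_insert below 0.1 rad/s); the robot touches nothing.
It fails at once if the large insert is lifted off the pad (standing or tilting: some 14 mm; lying: 15 mm) (height (world z) of large_insert above 0.045 m or (angle between large_insert's own z axis and vertical below 0.5 rad and height (world z) of large_insert above 0.02 m)).
It fails at once if the small insert is lifted off the pad (standing or tilting: some 14 mm; lying: 15 mm) (height (world z) of small_insert above 0.04 m or (angle between small_insert's own z axis and vertical below 0.5 rad and height (world z) of small_insert above 0.02 m)).
It fails at once if a felt bob is shifted more than 15 mm or tipped over (distance of any of grey_bob, white_bob from where it was at the start of the episode above 0.015 m or angle between any of grey_bob, white_bob's own z axis and vertical above 0.4 rad).
It fails at once if the oil bottle is shifted more than 15 mm or tipped (distance of oil_bottle from where it was at the start of the episode above 0.015 m or angle between oil_bottle's own z axis and vertical above 0.4 rad).
It also fails if it takes over 48 s, if anything falls off the work surface, if the arm or the gripper's body presses on something with over 40 N, if the wrist force passes 120 N, or if a joint passes its speed limit or range.

## Working session

There is one attempt and no reset: what is moved stays moved. The work goes in short steps, Python scripts to look and compute and a shell command to move; the robot and the scene stay as the last step left them, time stands still between calls to the robot, and variables do not carry over. Pictures are saved under pics/ and viewed, at most 10 in all, crops included, and the job is handed in when it is done.

```bash
mkdir -p pics; cat > h.py <<'E'
import numpy as np,cv2
from workcell import get_obs,cams,ticket,boxes_of,ctrl
def pts(name,d):
    c=cams.get_calibration(name);K=np.array(c["mtx"]);R=np.array(c["R"]);t=np.array(c["t"]).ravel()
    v,u=np.mgrid[:480,:640]
    P=np.stack([(u-K[0,2])/K[0,0]*d,(v-K[1,2])/K[1,1]*d,d],-1)
    return (P-t)@R
def proj(name,X):
    c=cams.get_calibration(name);K=np.array(c["mtx"]);p=(np.array(c["R"])@np.array(X,float).T).T+np.array(c["t"]).ravel()
    p=p@K.T;return p[...,:2]/p[...,2:]
E
python3 - <<'E'
from h import *
for n in("scene","top"):
    im,d=cams.get_image(n);cv2.imwrite(f"pics/{n}0.png",im[...,::-1]);np.savez(f"{n}0.npz",im=im,d=d)
    P=pts(n,d)
    c=cams.get_calibration(n);print(n,"cam at",-np.array(c["R"]).T@np.array(c["t"]).ravel())
    for k in("pad","large_insert","small_insert","grey_bob","white_bob","oil_bottle"):
        for b in boxes_of(n,k)[:4]:
            u,v=np.round(b["centre"]).astype(int);print(k,round(b["score"],2),u,v,P[v,u].round())
E
```

```text
scene cam at [239.8865105  871.67162823 686.41371494]
pad 0.81 359 286 [474. 238.   2.]
pad 0.6 365 236 [501. 160.  38.]
large_insert 0.69 383 294 [419. 283.  52.]
small_insert 0.97 366 234 [499. 160.  43.]
small_insert 0.91 392 185 [517.  -3.  34.]
small_insert 0.79 257 228 [674. 224.  32.]
grey_bob 0.71 323 268 [534. 249.  23.]
white_bob 0.75 400 267 [427. 181.  18.]
white_bob 0.67 364 231 [503. 160.  48.]
oil_bottle 0.78 306 380 [452. 460.  37.]
top cam at [ 381.14334479  212.45955296 1013.3032306 ]
pad 0.57 338 285 [477. 215.   4.]
large_insert 0.86 311 316 [413. 267.  62.]
small_insert 0.79 337 184 [675. 215.  46.]
small_insert 0.79 456 261 [516. -14.  46.]
small_insert 0.49 374 271 [499. 145.  48.]
grey_bob 0.63 325 258 [529. 241.  21.]
oil_bottle 0.81 222 293 [460. 440.  45.]
```

View pics/scene0.png

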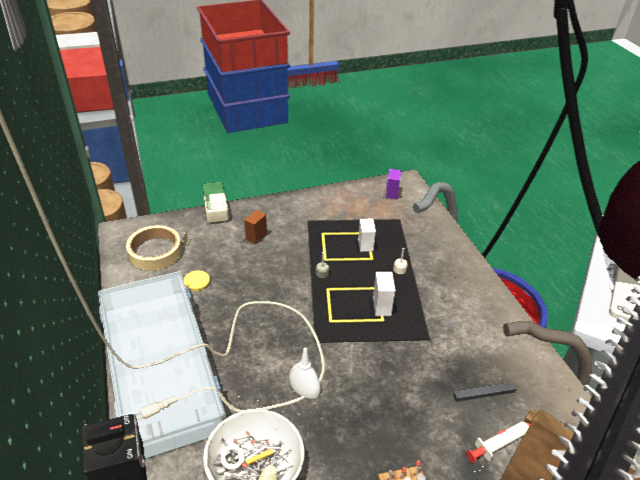

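View pics/top0.png

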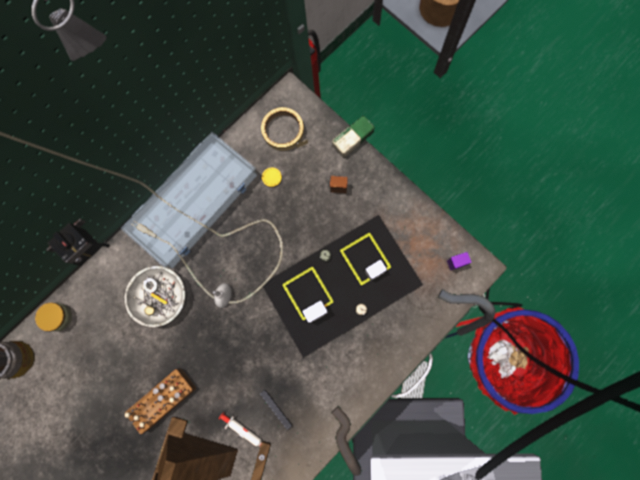

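Candidates (top picture): large insert, white, at (314,311). Small insert, white, on the pad at (376,269). Look-alikes: brown at (338,184) and purple at (459,261), both off the pad. I choose the two white blocks on the pad. Next I fit the pad and insert poses.

```bash
cat >> h.py <<'E'
from scipy.optimize import least_squares
from scipy.spatial import cKDTree
def padfit(n,im,d):
    P=pts(n,d);h=cv2.cvtColor(im,cv2.COLOR_RGB2HSV)
    m=(h[...,0]>22)&(h[...,0]<36)&(h[...,1]>150)&(h[...,2]>110)&(P[...,0]>380)&(P[...,0]<640)&(P[...,1]>90)&(P[...,1]<345)&(d>0)&(P[...,2]<12)
    # intersect rays with z=3
    Y=P[m]; C=np.array(cams.get_calibration(n)["R"]).T@-np.array(cams.get_calibration(n)["t"]).ravel()
    Yp=C+(Y-C)*((3-C[2])/(Y[:,2]-C[2]))[:,None]
    L=[]
    for cy in(68,-68):
        for s in np.linspace(-1,1,80):
            L+=[(20+39.5*s,cy+33.5),(20+39.5*s,cy-33.5),(20+39.5,cy+33.5*s),(20-39.5,cy+33.5*s)]
    T=cKDTree(np.array(L))
    def f(p):
        c,s=np.cos(p[2]),np.sin(p[2]);q=(Yp[:,:2]-p[:2])@np.array([[c,-s],[s,c]])
        return T.query(q)[0]
    best=min((least_squares(f,[480+dx,215+dy,a],loss="soft_l1",f_scale=3) for a in(.3,.5,.7) for dx in(-15,0,15) for dy in (-15,0,15)),key=lambda r:r.cost)
    return best.x,np.median(f(best.x)),m.sum(),np.median(Y[:,2])
def topad(p,X):
    c,s=np.cos(p[2]),np.sin(p[2]);return (X[...,:2]-p[:2])@np.array([[c,-s],[s,c]])
def fromp(p,q):
    c,s=np.cos(p[2]),np.sin(p[2]);return np.array(q)@np.array([[c,s],[-s,c]])+p[:2]
E
python3 - <<'E'
from h import *
for n in("scene","top"):
    z=np.load(f"{n}0.npz");im,d=z["im"],z["d"];P=pts(n,d)
    p,e,k,zz=padfit(n,im,d);print(n,p.round(3),e,k,zz)
    for nm,c in(("large",(415,275)),("small",(500,152))):
        m=(np.hypot(P[...,0]-c[0],P[...,1]-c[1])<45)&(P[...,2]>(52 if nm=="large" else 43))&(P[...,2]<75)&(d>0)
        q=topad(p,P[m]).astype(np.float32);r=cv2.minAreaRect(q)
        print(nm,m.sum(),"z",np.percentile(P[m][:,2],[10,50,90]).round(),"pad rect",np.round(r[0],1),np.round(r[1],1),round(r[2],1),"med",np.median(q,0).round(1),"ext",np.percentile(q,[2,98],0).round(1).tolist())
z=np.load("top0.npz");a=cv2.resize(z["im"][200:370,250:450],None,fx=4,fy=3.5,interpolation=cv2.INTER_CUBIC)[:600,:800];
s=np.load("scene0.npz")["im"][170:350,280:440];s=cv2.resize(s,(512,576),interpolation=cv2.INTER_CUBIC)
cv2.imwrite("pics/topc.png",a[...,::-1]);cv2.imwrite("pics/scc.png",s[...,::-1])
E
```

```text
scene [480.829 209.405   0.528] 2.0027388046289993 343 3.8648534895095588
large 375 z [56. 59. 61.] pad rect [-21.1  75.1] [43.1 24.4] 88.6 med [-20.5  78.6] ext [[-32.8, 55.6], [-9.2, 95.1]]
small 212 z [46. 50. 51.] pad rect [-11.6 -67.3] [37.4 22.8] 89.2 med [-11.5 -64.3] ext [[-22.3, -84.2], [-0.7, -50.4]]
top [478.777 208.457   0.528] 1.6255184392122188 752 2.677209793934538
large 273 z [56. 58. 61.] pad rect [-22.7  73.9] [39.8 24. ] 88.9 med [-22.8  74. ] ext [[-34.4, 54.7], [-11.2, 93.1]]
small 204 z [46. 49. 51.] pad rect [-13.4 -69. ] [21.9 34.5] 0.8 med [-13.2 -68.7] ext [[-24.0, -85.1], [-2.7, -52.2]]
```

View pics/scc.png

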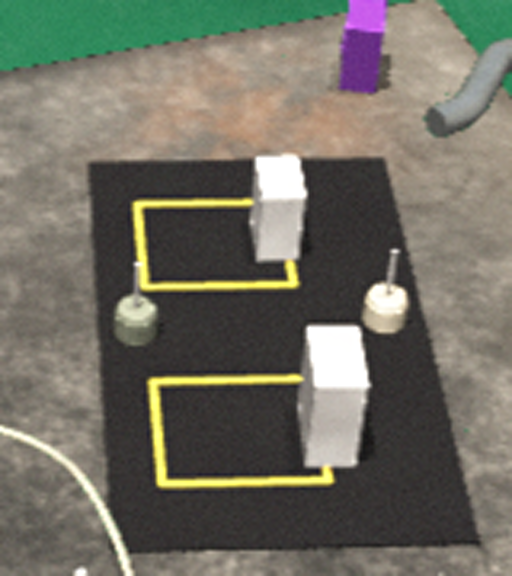

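View pics/topc.png

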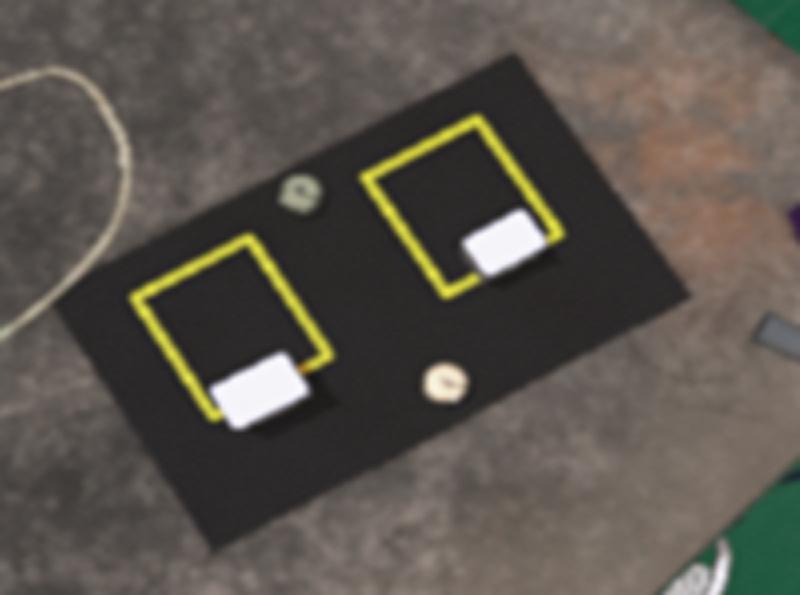

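The crop confirms both white inserts standing on the pad, backs to their outlines. Rings and edges sit square with the pad, and both fits match the known sizes (40x24 and 34x22 mm, tops at z 59 and 49). Tipping in place should land both inside, so now I plan the motions.

```bash
python3 - <<'E'
from h import *
from scipy.spatial.transform import Rotation as R
o=get_obs();print(o["t"],np.round(o["ee_pos"],1),R.from_rotvec(o["orientation"]).as_matrix().round(3).tolist(),o["width"])
p=np.array([479.8,208.9,.528])
print("L standoff",fromp(p,[-75,74.5]),"S standoff",fromp(p,[-65,-68]),"dir",np.cos(.528),np.sin(.528))
for n in("scene","top"):
    z=np.load(n+"0.npz");P=pts(n,z["d"])
    for a in range(-600,400,100):
        m=(P[...,0]>150)&(P[...,0]<600)&(P[...,1]>a)&(P[...,1]<a+100)&(z["d"]>0)
        if m.any(): i=P[m][:,2].argmax();print(n,a,P[m][i].round())
E
```

```text
0.7 [ 175.  -600.   200.8] [[0.96, 0.28, 0.0], [0.28, -0.96, -0.0], [0.0, 0.0, -1.0]] 87.95691802513896
L standoff [377.48016875 235.46881883] S standoff [457.91079006 117.41304744] dir 0.8638164109095605 0.5038067171478813
scene -500 [ 220. -430. -477.]
scene -400 [ 171. -338. -478.]
scene -300 [ 323. -215.  347.]
scene -200 [ 330. -172.  358.]
scene -100 [166.  -2. 262.]
scene 0 [166.   1. 261.]
scene 100 [493. 155.  53.]
scene 200 [179. 300. 372.]
scene 300 [177. 327. 375.]
top -600 [ 456. -536. -760.]
top -500 [ 228. -437. -475.]
top -400 [ 171. -362. -476.]
top -300 [ 267. -231.  223.]
top -200 [ 320. -174.  333.]
top -100 [ 199. -100.   98.]
top 0 [448.   1.  28.]
top 100 [428. 172.  54.]
top 200 [430. 265.  63.]
top 300 [158. 358.  27.]
```

```bash
python3 - <<'E'
from h import *
for n in("scene","top"):
    z=np.load(n+"0.npz");P=pts(n,z["d"])
    for lo,hi in((-600,-300),(-300,-200),(-200,-100),(-100,0)):
        m=(P[...,0]>50)&(P[...,0]<700)&(P[...,1]>lo)&(P[...,1]<hi)&(z["d"]>0)&(P[...,2]>60)
        Q=P[m]
        uv=np.argwhere(m)
        if len(Q): 
            print(n,lo,len(Q));
            for i in np.linspace(0,len(Q)-1,7).astype(int): print("   ",uv[i][::-1],Q[i].round())
m=cv2.hconcat([cv2.resize(np.load("scene0.npz")["im"][0:330,440:640],(400,600)),cv2.resize(np.load("top0.npz")["im"][330:480,420:640],(400,300)).repeat(2,0)])
cv2.imwrite("pics/hose.png",m[...,::-1])
print(proj("top",[[175,-600,200],[0,0,0],[0,0,300]]),proj("scene",[[175,-600,200],[0,0,0],[0,0,300]]))
E
```

```text
scene -300 917
    [569   0] [ 323. -215.  347.]
    [575  22] [ 304. -221.  312.]
    [584  41] [ 281. -231.  280.]
    [581  63] [ 274. -229.  242.]
    [579  85] [ 266. -237.  199.]
    [557 127] [ 279. -226.  113.]
    [547 151] [ 282. -218.   63.]
scene -200 2116
    [554   0] [ 342. -178.  355.]
    [561  26] [ 320. -171.  319.]
    [559  57] [ 308. -166.  270.]
    [564  87] [ 285. -148.  229.]
    [575 117] [ 253. -134.  187.]
    [581 148] [ 227. -118.  143.]
    [591 187] [ 190. -100.   84.]
scene -100 320
    [639 126] [166.  -2. 262.]
    [587 183] [198. -98.  91.]
    [589 188] [193. -90.  88.]
    [586 193] [194. -91.  76.]
    [595 197] [179. -88.  75.]
    [592 202] [180. -82.  67.]
    [597 209] [169. -76.  60.]
top -300 292
    [582 383] [ 288. -225.   62.]
    [590 388] [ 282. -225.   90.]
    [592 392] [ 276. -227.   91.]
    [613 401] [ 267. -234.  146.]
    [631 403] [ 271. -234.  198.]
    [632 406] [ 267. -233.  202.]
    [639 412] [ 260. -236.  214.]
top -200 1719
    [639 371] [ 328. -179.  327.]
    [628 387] [ 307. -171.  310.]
    [608 396] [ 291. -163.  271.]
    [583 406] [ 271. -147.  227.]
    [554 417] [ 246. -128.  164.]
    [555 428] [ 228. -132.  154.]
    [522 449] [ 180. -102.   79.]
top -100 212
    [522 436] [204. -99.  91.]
    [523 441] [197. -99.  97.]
    [519 444] [190. -94.  90.]
    [507 447] [180. -81.  64.]
    [511 449] [178. -85.  72.]
    [517 451] [176. -94.  74.]
    [511 455] [167. -87.  63.]
[[888.08930623 468.68414551]
 [459.00372671 543.9977784 ]
 [515.15072626 643.55563798]] [[649.52705566  27.1235926 ]
 [688.26222113 295.64359391]
 [789.73650629 133.7485163 ]]
```

View pics/hose.png

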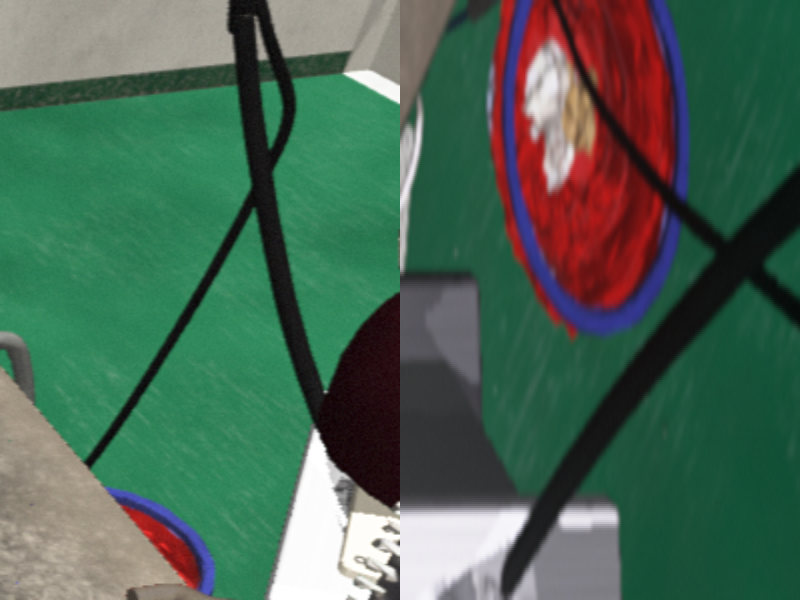

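The hose picture shows two black cables at about (330,-178), rising out of view between the arm and the pad. I'll approach partway, higher up, then look again.

```bash
python3 -m creep '[0.025,0.022,0.02,0.05,0.05,0.045,0.04,0.1,0.075,0.068,0.06,0.15,0.1,0.09,0.08,0.2,0.125,0.112,0.1,0.244,0.15,0.135,0.12,0.244,0.175,0.158,0.14,0.244,0.2,0.18,0.15,0.244,0.225,0.2,0.15,0.244,0.225,0.2,0.15,0.244]' 0
python3 - <<'E'
from h import *
a=[]
for n in("scene","top"):
    im,d=cams.get_image(n);a.append(cv2.resize(im,(400,300)));P=pts(n,d)
    m=(P[...,0]>50)&(P[...,0]<700)&(P[...,1]>-300)&(P[...,1]<0)&(d>0)&(P[...,2]>60);Q=P[m];uv=np.argwhere(m)
    for i in np.linspace(0,len(Q)-1,6).astype(int): print(n,uv[i][::-1],Q[i].round())
cv2.imwrite("pics/both1.png",cv2.hconcat(a)[...,::-1])
E
```

```text
t: 1.53
ee_pos: [403.7, -397.2, 352.0]
orientation: [3.03, 0.825, 0.004]
ft_force: [0.4, 0.4, -0.4]
width: 24.8
grasp_force: 0.0
scene [554   0] [ 343. -181.  354.]
scene [563  33] [ 314. -169.  309.]
scene [583  68] [ 268. -231.  233.]
scene [564 112] [ 275. -227.  146.]
scene [579 149] [ 229. -117.  140.]
scene [592 209] [177. -72.  60.]
top [639 371] [ 329. -179.  327.]
top [596 390] [ 280. -229.  103.]
top [626 401] [ 272. -235.  182.]
top [561 413] [ 255. -133.  181.]
top [533 431] [ 217. -109.  119.]
top [509 456] [165. -84.  61.]
```

View pics/both1.png

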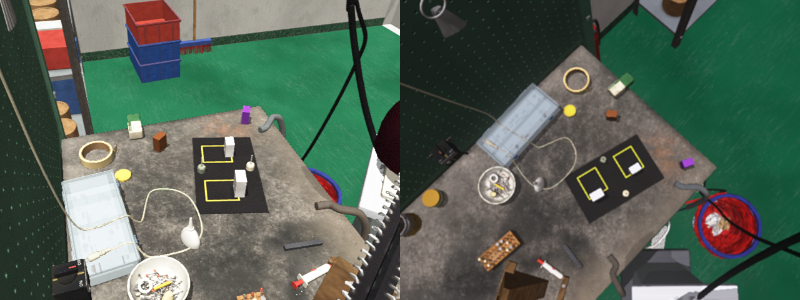

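```bash
python3 -m creep '[0.03,0.03,0.02,0,0.06,0.06,0.04,0,0.09,0.09,0.06,0,0.12,0.12,0.08,0,0.15,0.15,0.1,0]'; python3 -c "
from h import *
o=get_obs();print(np.round(o['joint_torque'],1),np.round(o['qpos'],3))"
python3 -m creep '[0.01,0.025,0,0,0.02,0.05,0,0,0.03,0.075,0,0,0.04,0.1,0,0,0.05,0.125,0,0]'; python3 -c "
from h import *
o=get_obs();print(np.round(o['joint_torque'],1),np.round(o['qpos'],3))"
```

```text
t: 2.05
ee_pos: [533.2, -266.7, 440.1]
orientation: [-3.034, -0.816, 0.001]
ft_force: [0.8, -0.8, -0.6]
width: 0.1
grasp_force: 0.0
[ -3.8 -49.7 -30.8   0.2  -0.4  -1. ] [-0.484  0.204  1.397 -0.     1.541  0.562]
t: 2.47
ee_pos: [583.0, -142.0, 439.1]
orientation: [-3.033, -0.817, 0.002]
ft_force: [0.3, -0.3, 0.7]
width: 0.4
grasp_force: 0.0
[ -3.2 -48.6 -33.1   0.1   0.   -0.7] [-0.259  0.211  1.39  -0.     1.541  0.786]
```

```bash
python3 -m creep '[-0.015,0.03,-0.005,0,-0.03,0.06,-0.015,0,-0.045,0.09,-0.025,0,-0.06,0.12,-0.04,0,-0.075,0.15,-0.055,0,-0.095,0.18,-0.07,0,-0.115,0.21,-0.085,0,-0.135,0.24,-0.1,0,-0.155,0.27,-0.115,0,-0.17,0.29,-0.13,0]'
python3 -m creep '[-0.01,0.015,-0.025,0,-0.02,0.03,-0.05,0,-0.03,0.04,-0.085,0,-0.04,0.055,-0.12,0,-0.0525,0.0705,-0.15,0,-0.0525,0.0705,-0.18,0,-0.0525,0.0705,-0.21,0,-0.0525,0.0705,-0.24,0,-0.0525,0.0705,-0.255,0,-0.0525,0.0705,-0.27,0]'
```

```text
t: 3.3
ee_pos: [411.7, 148.8, 308.7]
orientation: [-3.033, -0.818, 0.001]
ft_force: [0.8, -0.3, 0.3]
width: 0.4
grasp_force: 0.0
t: 4.13
ee_pos: [360.4, 217.3, 37.9]
orientation: [3.033, 0.817, -0.004]
ft_force: [-0.1, -0.3, 0.4]
width: 0.6
grasp_force: 0.0
```

```bash
python3 -m creep '[0.0,0.004,0.012,0,0.0,0.01,0.012,0,0.015,0.018,0.012,0,0.03,0.0255,0.012,0,0.03,0.0255,0.012,0,0.03,0.0255,0.012,0]'
```

```text
t: 4.63
ee_pos: [391.5, 244.2, 51.7]
orientation: [-3.033, -0.818, -0.002]
ft_force: [0.2, -1.2, 0.5]
width: 0.3
grasp_force: 0.0
```

```bash
python3 -m creep '[0.0035,0.002,0,0,0.0069,0.004,0,0,0.0104,0.006,0,0,0.0138,0.008,0,0,0.0173,0.0101,0,0,0.0207,0.0121,0,0,0.0242,0.0141,0,0,0.0276,0.0161,0,0,0.0311,0.0181,0,0,0.0346,0.0202,0,0]'
cat > look.py <<'E'
from h import *
import sys
for n in("scene","top"):
    im,d=cams.get_image(n);P=pts(n,d);p,e,k,_=padfit(n,im,d);print(n,p.round(3),round(e,2),k)
    if len(sys.argv)>1: cv2.imwrite(f"pics/{n}_{sys.argv[1]}.png",cv2.resize(im[200:360,250:450] if n=="top" else im[170:350,280:440],None,fx=3.3,fy=3.3,interpolation=cv2.INTER_CUBIC)[...,::-1])
    Q=topad(p,P)
    sat=im.max(-1).astype(int)-im.min(-1)
    for nm,c in(("large",(0,70)),("small",(5,-68))):
        m=(abs(Q[...,0]-c[0])<60)&(abs(Q[...,1]-c[1])<40)&(P[...,2]>17)&(P[...,2]<66)&(d>0)&(sat<40)
        if m.sum()<20: continue
        z=P[m][:,2];q=Q[m][z>np.percentile(z,90)-6].astype(np.float32);r=cv2.minAreaRect(q)
        print(nm,m.sum(),"z",np.percentile(z,[10,50,90]).round(),"rect",np.round(r[0],1),np.round(r[1],1),round(r[2],1),"ext",np.percentile(q,[2,98],0).round(1).tolist())
E
python3 look.py
```

```text
t: 5.47
ee_pos: [425.7, 264.7, 51.6]
orientation: [3.033, 0.82, -0.0]
ft_force: [0.2, -0.1, 0.1]
width: 0.1
grasp_force: 0.0
scene [480.926 209.109   0.529] 1.8 270
large 612 z [24. 50. 60.] rect [-21.2  78.2] [37.5 24.3] 89.0 ext [[-32.4, 67.5], [-9.1, 95.5]]
small 194 z [20. 38. 50.] rect [ -4.1 -67.4] [ 7.3 35.1] 0.2 ext [[-7.5, -83.5], [-0.5, -51.3]]
top [478.768 208.315   0.53 ] 1.53 361
small 236 z [35. 48. 50.] rect [-13.3 -68.8] [22.1 34.3] 0.2 ext [[-24.0, -85.2], [-2.7, -52.2]]
```

```bash
python3 look.py 2 | head -0; ls pics
```

```text
both1.png
hose.png
scc.png
scene0.png
scene_2.png
top0.png
top_2.png
topc.pngException ignored on flushing sys.stdout:
BrokenPipeError: [Errno 32] Broken pipe
```

View pics/scene_2.png

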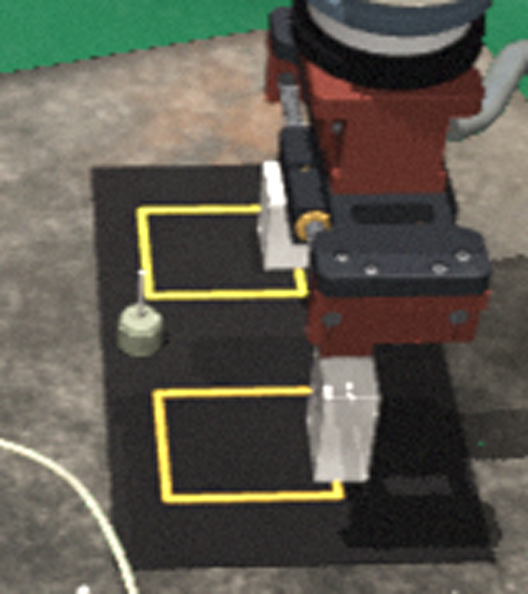

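```bash
python3 - <<'E'
from h import *
o=get_obs();print(o["ee_pos"],o["ft_force"])
X=np.array(o["ee_pos"]);print("proj tcp",proj("scene",[X,X+[0,0,40],X+[0,0,80]]).round(),proj("top",[X,X+[0,0,80]]).round())
im,d=cams.get_image("scene");P=pts("scene",d);p=np.array([480.9,209.1,.528])
for v in range(272,322,4):
    print(v,[(u,*topad(p,P[v,u]).round().astype(int),int(P[v,u,2])) for u in range(372,400,4)])
im=im[255:330,350:430];cv2.imwrite("pics/z.png",cv2.resize(im,None,fx=7,fy=7,interpolation=cv2.INTER_CUBIC)[...,::-1])
E
```

```text
[425.28703116 264.45987602  51.52944479] [0.41622649 0.34629517 0.76683925]
proj tcp [[383. 285.]
 [386. 266.]
 [389. 245.]] [[312. 310.]
 [310. 308.]]
272 [(372, np.int64(-16), np.int64(0), 4), (376, np.int64(11), np.int64(157), 158), (380, np.int64(6), np.int64(156), 158), (384, np.int64(0), np.int64(156), 157), (388, np.int64(-4), np.int64(158), 159), (392, np.int64(-10), np.int64(157), 158), (396, np.int64(-15), np.int64(157), 158)]
276 [(372, np.int64(-15), np.int64(8), 3), (376, np.int64(-10), np.int64(63), 57), (380, np.int64(-11), np.int64(84), 79), (384, np.int64(-17), np.int64(83), 77), (388, np.int64(-23), np.int64(85), 79), (392, np.int64(-29), np.int64(85), 79), (396, np.int64(-55), np.int64(9), 3)]
280 [(372, np.int64(-14), np.int64(18), 4), (376, np.int64(-9), np.int64(69), 55), (380, np.int64(-15), np.int64(73), 59), (384, np.int64(-20), np.int64(74), 60), (388, np.int64(-27), np.int64(73), 59), (392, np.int64(-32), np.int64(75), 61), (396, np.int64(-53), np.int64(18), 3)]
284 [(372, np.int64(-13), np.int64(27), 4), (376, np.int64(-9), np.int64(72), 50), (380, np.int6
[... 2016 characters left out ...]
), np.int64(93), 10), (388, np.int64(-29), np.int64(93), 10), (392, np.int64(-36), np.int64(90), 6), (396, np.int64(-42), np.int64(88), 4)]
316 [(372, np.int64(-5), np.int64(95), 4), (376, np.int64(-11), np.int64(95), 3), (380, np.int64(-17), np.int64(93), 1), (384, np.int64(-23), np.int64(95), 3), (388, np.int64(-29), np.int64(94), 2), (392, np.int64(-36), np.int64(94), 2), (396, np.int64(-41), np.int64(96), 4)]
320 [(372, np.int64(-4), np.int64(102), 3), (376, np.int64(-10), np.int64(102), 2), (380, np.int64(-16), np.int64(103), 3), (384, np.int64(-22), np.int64(102), 3), (388, np.int64(-28), np.int64(104), 4), (392, np.int64(-34), np.int64(105), 5), (396, np.int64(-40), np.int64(105), 5)]
```

View pics/z.png

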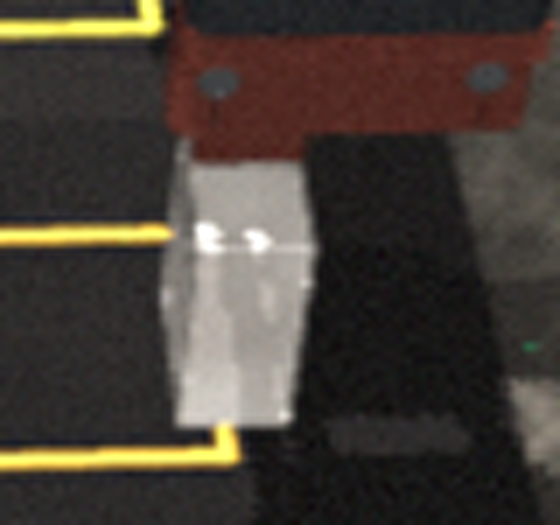

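The picture shows the insert still upright, with the red gripper directly above it. In the depth data the gripper body is at about z 158 and the finger end at about z 77. The true tip therefore sits some 25 mm above the reported TCP. I'll back off and measure the fingertip.

```bash
python3 -m creep '[-0.016,-0.0093,0,0,-0.032,-0.0185,0,0,-0.0475,-0.0277,0,0,-0.0475,-0.0277,0,0]'
python3 - <<'E'
from h import *
X=np.array(get_obs()["ee_pos"]);pr=proj("scene",[X,X+[0,0,30],X+[0,0,60]]).round();print(X.round(1),pr.tolist())
im,d=cams.get_image("scene");P=pts("scene",d);p=np.array([480.9,209.1,.528]);print("tcp pad",topad(p,X).round(1))
Q=topad(p,P);c=topad(p,X)
m=(d>0)&(abs(Q[...,0]-c[0])<40)&(abs(Q[...,1]-c[1])<40)&(P[...,2]>25)&(P[...,2]<125)&~((Q[...,0]>-40)&(P[...,2]<66))
print(m.sum());
z=P[m][:,2];q=Q[m]
for lo in range(25,125,10):
    k=(z>=lo)&(z<lo+10)
    if k.sum()>2: print(lo,k.sum(),np.percentile(q[k],[5,95],0).round(1).tolist(),im[m][k].mean(0).round())
cv2.imwrite("pics/f.png",cv2.resize(im[230:330,340:460],None,fx=5,fy=5,interpolation=cv2.INTER_CUBIC)[...,::-1])
E
```

```text
t: 6.05
ee_pos: [374.0, 234.5, 51.1]
orientation: [3.032, 0.819, -0.007]
ft_force: [-0.4, -0.3, -0.6]
width: 0.8
grasp_force: 0.0
[374.  234.5  51.1] [[423.0, 285.0], [426.0, 270.0], [429.0, 255.0]]
tcp pad [-79.6  75.8]
128
65 4 [[-88.4, 81.9], [-69.6, 83.3]] [68. 45. 40.]
75 75 [[-86.8, 72.7], [-66.0, 86.4]] [76. 41. 35.]
85 20 [[-67.8, 68.6], [-65.9, 85.7]] [64. 37. 32.]
95 15 [[-66.8, 67.4], [-65.6, 79.9]] [63. 39. 34.]
105 13 [[-66.6, 68.3], [-65.7, 79.4]] [70. 46. 41.]
```

View pics/f.png

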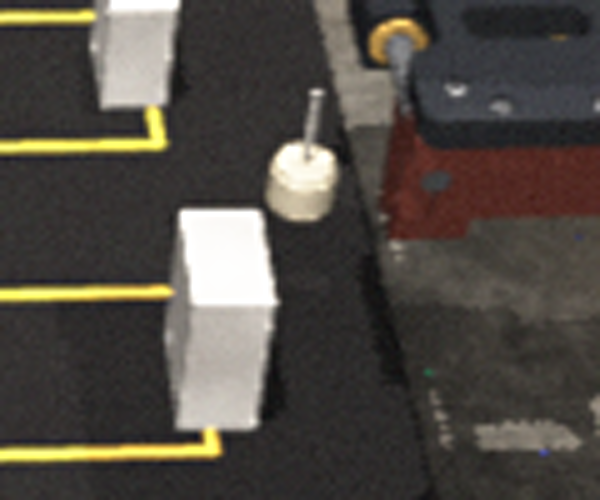

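The picture shows the finger end hanging at about z 74, so the tip sits about 23 mm above the reported TCP. The xy position agrees with the report. I'll lower by 25 mm, which still clears the pad either way, and push.

```bash
python3 -m creep '[0,0,-0.012,0,0.005,0.003,-0.025,0,0.0135,0.0078,-0.025,0,0.0216,0.0126,-0.025,0,0.0216,0.0126,-0.025,0]'
python3 -m creep '[0.0035,0.002,0,0,0.0069,0.004,0,0,0.0104,0.006,0,0,0.0138,0.008,0,0,0.0173,0.0101,0,0,0.0207,0.0121,0,0]'
python3 look.py; python3 -c "
from h import *
print(get_obs()['ft_force'],topad([480,209,.528],np.array(get_obs()['ee_pos'])))"
```

```text
t: 6.52
ee_pos: [402.8, 251.3, 27.3]
orientation: [-3.032, -0.819, -0.006]
ft_force: [0.0, 1.2, -0.0]
width: 0.5
grasp_force: 0.1
t: 7.02
ee_pos: [420.7, 261.8, 26.8]
orientation: [-3.033, -0.819, -0.001]
ft_force: [-0.2, 0.1, -0.1]
width: 0.8
grasp_force: 0.0
scene [480.988 209.284   0.529] 1.71 260
large 803 z [24. 51. 61.] rect [ 4.6 74.4] [29.5 43.9] 12.4 ext [[-6.4, 54.5], [14.7, 95.1]]
small 229 z [21. 40. 50.] rect [ -6.8 -66.6] [34.9 13.6] 83.2 ext [[-14.7, -83.6], [-0.8, -50.4]]
top [478.761 208.269   0.531] 1.55 365
small 236 z [36. 48. 51.] rect [-13.4 -68.9] [21.9 34.5] 0.7 ext [[-24.0, -84.8], [-2.7, -52.2]]
[ 0.90759132  0.63600849 -0.10524935] [-24.26192374  75.48226318]
```

It is tilting (about 20–25°), so I'll continue.

```bash
python3 -m creep '[0.0035,0.002,0,0,0.0069,0.004,0,0,0.0104,0.006,0,0,0.0138,0.008,0,0,0.0138,0.008,0,0,0.0138,0.008,0,0]'
python3 look.py
```

```text
t: 7.62
ee_pos: [434.2, 269.6, 26.6]
orientation: [-3.033, -0.819, -0.0]
ft_force: [0.8, -0.6, -0.0]
width: 0.1
grasp_force: 0.0
scene [480.66  209.116   0.525] 1.89 215
large 873 z [22. 28. 29.] rect [20.8 74.4] [44.3 55.8] 88.2 ext [[-5.7, 53.5], [47.8, 94.1]]
top [478.76  208.263   0.531] 1.53 341
small 236 z [37. 48. 51.] rect [-13.3 -68.6] [21.9 34.2] 0.7 ext [[-23.8, -84.6], [-2.6, -52.4]]
```

The large insert is lying in its outline. Now the small one: lift, cross above the bob, and come down at its standoff.

```bash
python3 -m creep '[-0.005,-0.003,0.03,0,-0.005,-0.003,0.065,0,-0.002,-0.02,0.085,0,0.004,-0.05,0.085,0,0.01,-0.08,0.085,0,0.016,-0.11,0.085,0,0.022,-0.135,0.085,0,0.027,-0.151,0.085,0,0.027,-0.151,0.085,0]'
python3 -m creep '[0,0,-0.03,0,0,0,-0.06,0,0,0,-0.085,0,0,0,-0.0935,0,0,0,-0.0935,0,0,0,-0.0935,0]'
python3 look.py; python3 -c "
from h import *
o=get_obs();print(o['ft_force'],o['ee_pos'],topad([479.8,208.9,.528],np.array(o['ee_pos'])))"
```

```text
t: 8.47
ee_pos: [461.3, 116.1, 111.7]
orientation: [3.034, 0.815, -0.0]
ft_force: [0.7, -0.0, -0.2]
width: 0.4
grasp_force: 0.0
t: 8.97
ee_pos: [460.8, 118.9, 18.3]
orientation: [-3.033, -0.82, 0.001]
ft_force: [-0.4, -0.3, -0.2]
width: 0.3
grasp_force: 0.0
scene [480.767 209.554   0.529] 1.91 290
large 898 z [22. 27. 29.] rect [20.8 72.6] [44.5 56.3] 89.0 ext [[-6.1, 52.9], [47.8, 93.9]]
small 420 z [23. 45. 50.] rect [-25.2 -67.7] [49.9 35.2] 2.1 ext [[-49.6, -83.6], [-0.9, -50.4]]
top [478.837 208.37    0.53 ] 1.54 696
large 579 z [24. 26. 29.] rect [19.2 73. ] [39.8 56. ] 88.1 ext [[-7.8, 54.0], [46.1, 92.1]]
[-0.05653737  0.37580958 -0.51116769] [461.86642298 118.97359662  19.27549507] [-60.79684421 -68.64484645]
```

```bash
python3 -m creep '[0.0043,0.0025,0,0,0.0086,0.005,0,0,0.013,0.0076,0,0,0.0164,0.0096,0,0,0.0199,0.0116,0,0,0.0233,0.0136,0,0,0.0268,0.0156,0,0,0.0302,0.0176,0,0,0.0337,0.0197,0,0,0.0372,0.0217,0,0]'
python3 look.py | grep -E "small"
python3 -m creep '[0.0035,0.002,0,0,0.0069,0.004,0,0,0.0086,0.005,0,0,0.0086,0.005,0,0,0.0086,0.005,0,0]'
python3 look.py | grep -E "small"
```

```text
t: 9.9
ee_pos: [498.5, 140.4, 18.0]
orientation: [-3.033, -0.819, 0.0]
ft_force: [0.1, -0.8, 0.3]
width: 0.5
grasp_force: 0.0
small 463 z [22. 43. 52.] rect [ -3.5 -69.4] [47.1 37.5] 7.9 ext [[-6.2, -85.6], [18.5, -50.1]]
t: 10.42
ee_pos: [506.8, 145.2, 18.1]
orientation: [3.033, 0.82, -0.0]
ft_force: [1.0, -1.3, -0.7]
width: 0.5
grasp_force: 0.0
small 464 z [20. 25. 28.] rect [ 13.8 -68.8] [65.  37.7] 2.7 ext [[0.9, -84.3], [45.2, -50.3]]
```

Both are down. I'll lift away and verify.

```bash
python3 -m creep '[-0.003,-0.002,0.03,0,-0.006,-0.004,0.07,0,-0.03,-0.03,0.11,0,-0.05,-0.06,0.15,0,-0.05,-0.09,0.18,0,-0.05,-0.12,0.2,0,-0.05,-0.14,0.2,0,-0.05,-0.14,0.2,0,-0.05,-0.14,0.2,0]'
python3 look.py fin
```

```text
t: 11.27
ee_pos: [457.0, 3.9, 219.0]
orientation: [3.034, 0.814, 0.003]
ft_force: [-1.0, 0.8, 0.2]
width: 0.3
grasp_force: 0.0
scene [480.738 209.443   0.528] 1.92 334
large 896 z [22. 27. 29.] rect [20.8 73.1] [44.9 55.7] 88.8 ext [[-6.0, 52.9], [47.8, 94.2]]
small 447 z [20. 25. 27.] rect [ 23.5 -67.9] [37.7 45.6] 89.1 ext [[1.6, -84.4], [45.6, -50.4]]
top [478.765 208.297   0.529] 1.55 859
large 577 z [24. 26. 29.] rect [19.3 73. ] [40.  56.2] 88.4 ext [[-7.6, 53.9], [46.1, 92.1]]
small 390 z [22. 25. 27.] rect [ 21.8 -68.6] [45.7 34.2] 0.3 ext [[-0.3, -84.7], [43.6, -52.0]]
```

View pics/scene_fin.png

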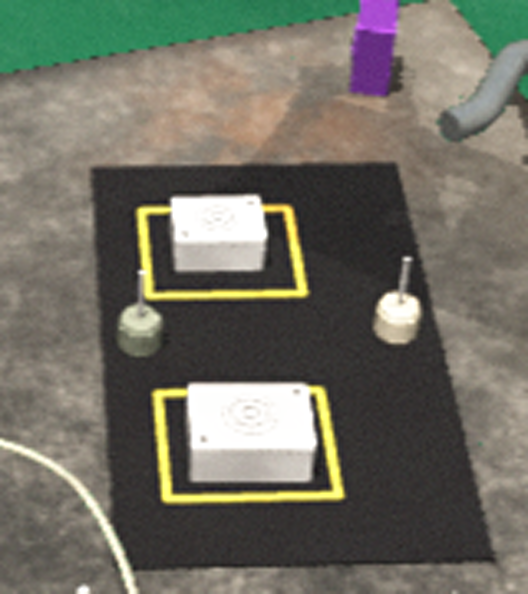

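Both inserts lie flat, cavity face up, inside their outlines (at about (250,430) and (220,230) in the crop). Both bobs are standing.

```bash
python3 -c "
from workcell import ticket
print(ticket.close_job())"
```

```text
the job is handed in; nothing more can be done
None
```

I tipped both mould inserts onto their backs, cavity faces up and inside their outlines, with both bobs still standing, and handed the job in at about 11 s; the hand-in returned no verdict.

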